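Start the dust extractor, then the trimming wheel

TASK

Get the bench ready for trimming: with the fingertips, gently press the blue key (dust extractor) all the way down and let it come up again, then do the same with the yellow key (trimming wheel). Do not touch the red and white switches, do not lift any switch or push it out of place, and leave everything else on the bench as it stands. Finish with the hand withdrawn well clear of the switches.

Things in the scene. Friction and masses are not known exactly. Their poses are not given: they have to be found in the camera images.
- blue_switch: loose round bench switch with a blue key (dust extractor): grey weighted housing 64 mm across and 24 mm high on a rubber foot, about 0.35 kg, standing on the worktop; it slides or tips if pushed sideways; origin at the centre of its underside, z up
- blue_top (a point): centre of the top of the blue key: a round key 37 mm across, its flat top 36 mm above the worktop when up; it goes down with the key
- blue_key (a joint): travel of the key, m: 0 up, 0.006 fully down; a spring pushes it back up, starting to give at about 1.5 N and fully down at about 4.2 N; the switch acts once it is down past 0.005
- yellow_switch: loose round bench switch with a yellow key (trimming wheel): grey weighted housing 64 mm across and 24 mm high on a rubber foot, about 0.35 kg, standing on the worktop; it slides or tips if pushed sideways; origin at the centre of its underside, z up
- yellow_top (a point): centre of the top of the yellow key: a round key 37 mm across, its flat top 36 mm above the worktop when up; it goes down with the key
- yellow_key (a joint): travel of the key, m: 0 up, 0.006 fully down; a spring pushes it back up, starting to give at about 1.5 N and fully down at about 4.2 N; the switch acts once it is down past 0.005
- red_switch: loose round bench switch with a red key (kiln stop): grey weighted housing 64 mm across and 24 mm high on a rubber foot, about 0.35 kg, standing on the worktop; it slides or tips if pushed sideways; origin at the centre of its underside, z up
- red_top (a point): centre of the top of the red key: a round key 37 mm across, its flat top 36 mm above the worktop when up; it goes down with the key
- red_key (a joint): travel of the key, m: 0 up, 0.006 fully down; a spring pushes it back up, starting to give at about 1.5 N and fully down at about 4.2 N; the switch acts once it is down past 0.005
- white_switch: loose round bench switch with a white key (work light): grey weighted housing 64 mm across and 24 mm high on a rubber foot, about 0.35 kg, standing on the worktop; it slides or tips if pushed sideways; origin at the centre of its underside, z up
- white_top (a point): centre of the top of the white key: a round key 37 mm across, its flat top 36 mm above the worktop when up; it goes down with the key
- white_key (a joint): travel of the key, m: 0 up, 0.006 fully down; a spring pushes it back up, starting to give at about 1.5 N and fully down at about 4.2 N; the switch acts once it is down past 0.005
- wood_stamp: bystander: turned pale wooden stamp standing upright, 33 mm across, 62 mm high; origin at the centre of its underside
- rubber_kidney: bystander: red rubber kidney lying flat, 52x100x8 mm; origin at the centre of its underside
- ring_cutter_big: bystander: metal ring cutter, 67 mm across, 22 mm high; origin at the centre of its underside
- ring_cutter_small: bystander: metal ring cutter, 47 mm across, 18 mm high; origin at the centre of its underside
- shell: bystander: pale ceramic scallop shell, 40x76x17 mm; origin at the centre of its underside
- brooch: bystander: flat oval pale brooch, 48x71x7 mm; origin at the centre of its underside
Not all that is in view belongs to the job. Leave any purple look-alike of the yellow_switch alone.

How it is judged:
By the outcome, as a careful person would: the job done as asked, in the order asked, and still so for the second after the job is handed in, with the robot touching nothing.
It also fails if it takes over 40 s, if anything falls off the work surface, if the arm or the gripper's body presses on something with over 40 N, if the wrist force passes 120 N, or if a joint passes its speed limit or range.

ROBOT

A 6-joint arm with a two-finger parallel gripper is mounted at the origin on a cart in front of the work surface, level with it; the furniture and walls round the work are solid. World frame = base frame: x ahead of the robot, y to its left, z up, the work surface at z = 0. Lengths are in m, angles in rad, forces in N, time in s.
With the tool pointing down it reaches from about 0.325 to 0.9 m from the base axis. Payload 6.1 kg.
Tool frame: the origin (TCP) lies midway between the tips of the shut fingers; the grasp point (between the pads) lies 19 mm behind it; z points along the fingers, y is the line along which they close (so a half turn about z gives the same grasp; the last joint's range is limited). The gripper opens to 85 mm and grips with 20 to 120 N. Pads are 22 mm wide; open, the fingers measure 114 mm over their backs; the gripper's body (76 mm by 85 mm) begins 54 mm behind the grasp point. The pads swing forward as they close: fully open they stand 13 mm farther back than shut.
Start: joints at [1.101, 0.22, 1.526, -0, 1.395, -0.126], TCP at [0.211, 0.588, 0.231] pointing down, gripper open.
Joint ranges: [-2.98, 2.98], [-0.91, 2.08], [0.09, 2.57], [-1.24, 4.39], [0.2, 2.65], [-2.68, 2.68]. Speed limits (rad/s): [2.57, 2.57, 3.01, 3.14, 3.14, 3.14].

INTERFACE

Orientations are given as [roll, pitch, yaw] about the fixed x, y, z axes, in that order (R = Rz(yaw) Ry(pitch) Rx(roll)).
In Python, from cell import env gives the robot as it stands.
- The arm moves only by the tool send_rows, never from a script. Its argument "plan" is a list of rows, each a list of 7 numbers: the closure, from 0 (fully open) to 1 (shut), then the shift along the world's x, y, z in cm, then the turn, a rotation vector about the world's x, y, z in rad. A call has exactly 5 rows; each row is the pose to reach, as a shift and turn from the pose commanded when the call began; what a row does not reach only later rows make up. A row lasts 1/8 s, in which the tool goes at most 62.5 mm and 10.7 degrees, less where a joint would pass 70% of its speed; a pose out of reach is approached as far as the arm can. A call with a gripper value outside its range is refused whole. The fingers move at their own pace and stop on an object; "force" is the grip in N (left out, the last holds). Time passes only in rows, so rows that repeat a pose let the fingers close, or fill a call up. It gives the time, the measured TCP pose, the force, the opening and the grip force at its end, in the units of the state.
- env.get_obs(): the state, without advancing time (a new reading comes with each control period).
- env.snapshot(name): name is "scene" or "top"; returns a dict with "img" (384x512x3 uint8, red, green, blue), "mtx" (3x3 intrinsics, pixels), "k1" (the pictures are not rectified: a ray, as slopes to the right and down, at radius r is drawn at 1 + k1 r^2 times it, then the intrinsics apply), "position" and "orientation" of the camera in the world. Camera axes: x right, y up, looking along -z (the intrinsics and any distortion apply to the point x, -y, -z); pixel columns grow to the right and rows downward; lengths in m; the calibration is good to about 2 mm. A picture is of the moment at which its call begins. There is no depth.
- env.finish_job(): hands the job in; it is judged then, once.
The state is a dict: "clock": time; "q": joint angles; "dq": joint speeds; "effort": joint torques, N m; "tcp_pos": TCP position; "ee_rot": TCP orientation; "ft_force": force on the tool from outside, world axes, zero at the start; "torque": the same for the moment, N m; "finger_gap": opening from 0.0 (shut) to 1.0 (fully open); "grasp_force": force on a finger pad.
Only numpy, scipy, OpenCV 4.12 (cv2) and the standard library are available. Lean on these libraries where they do the work, as an engineer would, in place of code of your own. Each camera call takes 0.05 s, during which the arm holds its last target. There are 200 camera calls.

## Working session

There is one attempt and no reset: what is moved stays moved. The work goes in short steps, Python scripts to look and compute and a tool call to move; the robot and the scene stay as the last step left them, time stands still between calls to the robot, and variables do not carry over. Pictures are saved under pics/ and viewed, at most 10 in all, crops included, and the job is handed in when it is done.

Besides the shell and the picture viewer there is one more tool, called after "Request:" as name([rows], argument=value, ...), one row to a line, values as JSON. send_rows: Moves the arm, as the interface text tells. Its arguments: {"type":"object","properties":{"plan":{"type":"array","items":{"type":"array","items":{"type":"number"}}},"force":{"type":"number"}},"required":["plan"]}

```bash
mkdir -p pics; cat > h.py <<'E'
import numpy as np, cv2, pickle
from scipy.spatial.transform import Rotation as R
def rot(o):
    o=np.array(o)
    if o.shape==(3,3): return o
    return (R.from_euler('xyz',o) if o.size==3 else R.from_quat(o)).as_matrix()
def px2w(s,uv,z):
    d=np.array([s["k1"],0,0,0,0],float)
    n=cv2.undistortPoints(np.array([[uv]],float),np.array(s["mtx"]),d)[0,0]
    v=rot(s["orientation"])@np.array([n[0],-n[1],-1]); p=np.array(s["position"])
    return p+v*(z-p[2])/v[2]
E
python3 - <<'E'
from cell import env
import cv2,pickle
for n in("top","scene"):
    s=env.snapshot(n); pickle.dump(s,open(n+".pkl","wb"))
    cv2.imwrite(f"pics/{n}0.png",cv2.cvtColor(s["img"],cv2.COLOR_RGB2BGR))
    print(n,s["mtx"],s["k1"],s["position"],s["orientation"])
print(env.get_obs())
E
```

```text
top [[478.04455517   0.         255.80218945]
 [  0.         478.04455517 191.38993411]
 [  0.           0.           1.        ]] -0.06906848597509767 [0.30913923 0.02118743 1.28398513] [ 0.22042881 -0.00694913 -1.50319654]
scene [[399.06729256   0.         253.42162326]
 [  0.         399.06729256 194.70090822]
 [  0.           0.           1.        ]] -0.04285006276790865 [-0.0137109  -0.32439039  0.8453342 ] [ 0.69711406  0.01362591 -1.08257613]
{'clock': 0.1, 'q': array([ 1.10086650e+00,  2.21195772e-01,  1.52750807e+00, -1.95359196e-05,
        1.39471530e+00, -1.26096291e-01]), 'dq': array([ 0.00016896, -0.00326107, -0.00279644, -0.00200124, -0.00065717,
       -0.00033812]), 'effort': array([ 4.14136384e-04, -4.98242819e+01, -3.90548015e+01, -1.61042308e-04,
        5.65527225e-03, -3.40022120e-05]), 'tcp_pos': array([0.21043922, 0.58791355, 0.23027258]), 'ee_rot': array([-3.13977824e+00, -2.10629252e-04,  2.79776237e+00]), 'ft_force': array([0.20381816, 0.02006034, 0.2012319 ]), 'torque': array([-0.00872987, -0.08462463,  0.00357027]), 'grasp_force': 0.0, 'finger_gap': 1.002131192861965}
```

View pics/top0.png

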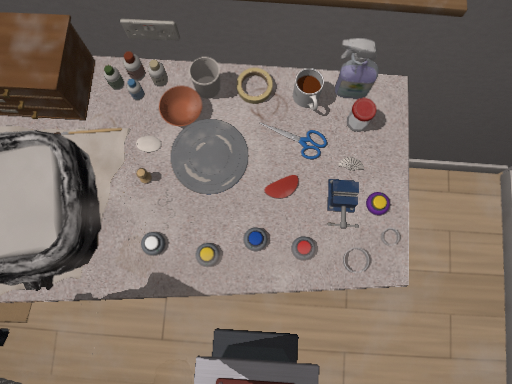

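View pics/scene0.png

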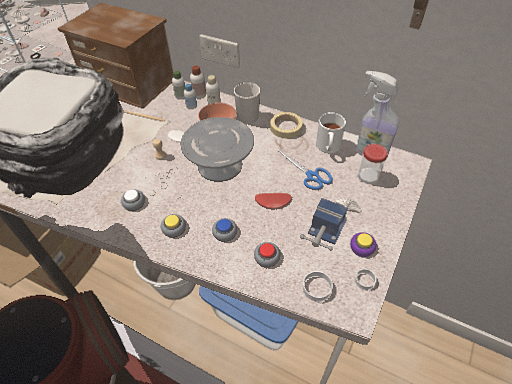

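The top view shows white (151,243), yellow (207,254), blue (255,239) and red (304,248), plus the purple look-alike at (378,203). The scene view agrees: yellow (173,223), blue (225,229). I'll measure the key blobs next.

```bash
python3 - <<'E'
from h import *
for n,seeds in (("top",dict(yellow=(207,254),blue=(255,239),red=(304,248))),("scene",dict(yellow=(173,222),blue=(224,227),red=(267,251)))):
    s=pickle.load(open(n+".pkl","rb")); im=s["img"]; hsv=cv2.cvtColor(im,cv2.COLOR_RGB2HSV)
    for c,(u,v) in seeds.items():
        m=np.zeros(im.shape[:2],np.uint8); m[v-14:v+15,u-14:u+15]=1
        m&=((hsv[...,1]>130)&(hsv[...,2]>60)).astype(np.uint8)
        k,l,st,ce=cv2.connectedComponentsWithStats(m); i=1+np.argmax(st[1:,4])
        print(n,c,ce[i].round(1),st[i],px2w(s,ce[i],.034).round(4))
s=pickle.load(open("top.pkl","rb"))
print([px2w(s,p,0).round(3) for p in((151,243),(304,248),(290,290),(210,155),(342,195))])
a=cv2.resize(s["img"][215:275,130:330],None,fx=4,fy=4,interpolation=cv2.INTER_CUBIC)
b=cv2.resize(pickle.load(open("scene.pkl","rb"))["img"][190:275,100:300],None,fx=4,fy=4,interpolation=cv2.INTER_CUBIC)
cv2.imwrite("pics/crop1.png",cv2.cvtColor(np.vstack([a,b]),cv2.COLOR_RGB2BGR))
E
```

```text
top yellow [206.4 253.3] [200 247  14  14 144] [0.4153 0.1489 0.034 ]
top blue [255.2 237.8] [248 231  15  14 151] [0.4646 0.0246 0.034 ]
top red [303.7 246.9] [298 241  13  13 136] [ 0.4493 -0.1038  0.034 ]
scene yellow [171.4 220.8] [165 215  14  13 137] [0.41  0.148 0.034]
scene blue [223.5 224.3] [217 219  14  11 119] [0.4615 0.0252 0.034 ]
scene red [266.8 249.9] [260 243  15  15 167] [ 0.4446 -0.1046  0.034 ]
[array([0.435, 0.304, 0.   ]), array([ 0.45 , -0.108,  0.   ]), array([ 0.337, -0.076,  0.   ]), array([0.692, 0.167, 0.   ]), array([ 0.603, -0.206,  0.   ])]
```

View pics/crop1.png

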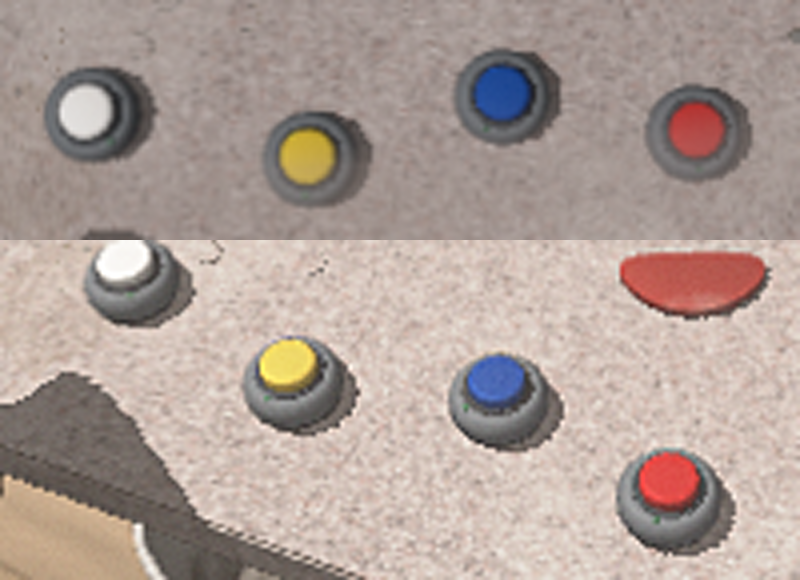

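The enlarged crop shows the four keys clear of each other. Averaging both cameras gives blue ≈ (0.463, 0.025) and yellow ≈ (0.4125, 0.1485). I'll close the fingers and travel to blue at height.

Request:
send_rows([
  [1,2.5,-5.6,0.5,0,0,0],
  [1,5,-11.2,1,0,0,0],
  [1,7.5,-16.8,1,0,0,0],
  [1,10,-22.4,1,0,0,0],
  [1,12.6,-28,1,0,0,0],
], force=30)

```text
clock: 0.72
tcp_pos: [0.3369, 0.3066, 0.241]
ee_rot: [-3.141, 0.0, 2.798]
ft_force: [0.7, -0.2, 0.6]
finger_gap: 0.001
grasp_force: 0.0
```

Request:
send_rows([
  [1,2.5,-5.6,0,0,0,0],
  [1,5,-11.2,0,0,0,0],
  [1,7.5,-16.8,0,0,0,0],
  [1,10,-22.4,-2,0,0,0],
  [1,12.7,-28.3,-4,0,0,0],
])

```text
clock: 1.35
tcp_pos: [0.4612, 0.0299, 0.2032]
ee_rot: [3.141, 0.001, 2.798]
ft_force: [0.7, -0.2, 0.6]
finger_gap: 0.002
grasp_force: 0.0
```

Request:
send_rows([
  [1,0,0,-5,0,0,0],
  [1,0,0,-9,0,0,0],
  [1,0,0,-12,0,0,0],
  [1,0,0,-14,0,0,0],
  [1,0,0,-14,0,0,0],
])

```text
clock: 1.98
tcp_pos: [0.4587, 0.032, 0.0616]
ee_rot: [-3.14, -0.005, 2.798]
ft_force: [-0.2, 1.0, -0.4]
finger_gap: -0.004
grasp_force: 0.0
```

```bash
python3 - <<'E'
from h import *
from cell import env
o=[]
for n,(u,v) in (("top",(255,238)),("scene",(224,224))):
    s=env.snapshot(n); o.append(cv2.resize(s["img"][v-30:v+30,u-40:u+40],None,fx=5,fy=5,interpolation=cv2.INTER_CUBIC))
cv2.imwrite("pics/b1.png",cv2.cvtColor(np.hstack(o),cv2.COLOR_RGB2BGR))
b=env.get_obs();print(b["tcp_pos"],b["ft_force"])
E
```

```text
[0.46089402 0.03184361 0.06389102] [-0.04286858  0.08568484  0.07060582]
```

View pics/b1.png

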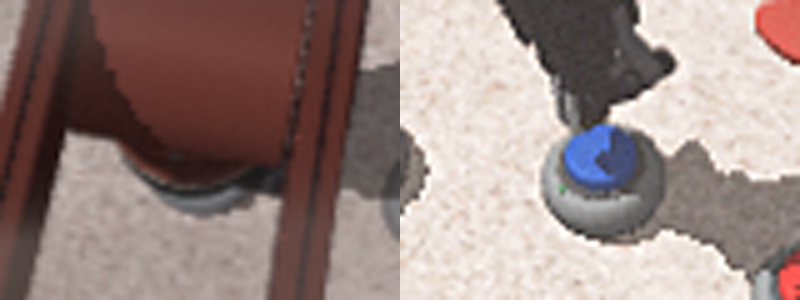

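The hand is above the blue key. The scene crop shows the shut tips toward the key's far-left edge, and the TCP reads about 7 mm off in y. I'll correct that and average the readings.

Request:
send_rows([
  [1,0.1,-0.4,0,0,0,0],
  [1,0.2,-0.7,-0.4,0,0,0],
  [1,0.2,-0.7,-0.8,0,0,0],
  [1,0.2,-0.7,-1,0,0,0],
  [1,0.2,-0.7,-1,0,0,0],
])

```text
clock: 2.7
tcp_pos: [0.4624, 0.0249, 0.0532]
ee_rot: [-3.141, -0.001, 2.798]
ft_force: [0.2, 0.0, -0.3]
finger_gap: -0.002
grasp_force: 0.0
```

```bash
cat > rd.py <<'E'
from h import *
from cell import env
P=[]
for i in range(6):
    s=env.snapshot("scene"); b=env.get_obs(); P.append(np.r_[b["tcp_pos"],b["ft_force"]])
print(np.mean(P,0).round(4),np.std(P,0).round(4))
import sys
u,v=map(int,sys.argv[2:4])
cv2.imwrite("pics/%s.png"%sys.argv[1],cv2.cvtColor(cv2.resize(s["img"][v-30:v+30,u-40:u+40],None,fx=8,fy=8,interpolation=cv2.INTER_CUBIC),cv2.COLOR_RGB2BGR))
E
python3 rd.py b2 224 224
```

```text
[ 0.4627  0.0249  0.0535 -0.1349  0.0837 -0.1945] [1.000e-04 0.000e+00 1.000e-04 6.784e-01 4.469e-01 3.147e-01]
```

View pics/b2.png

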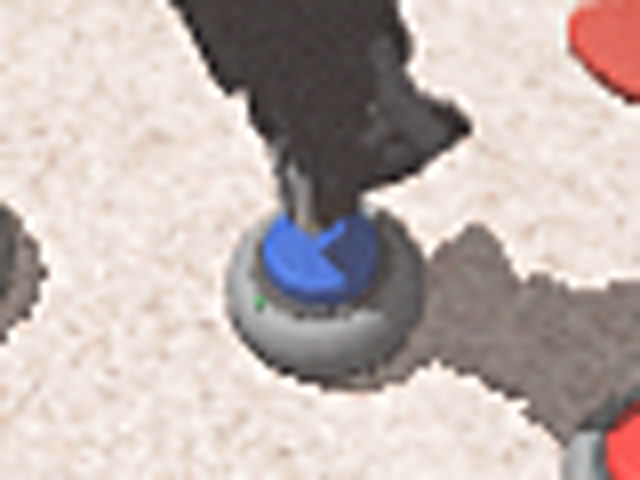

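The tips now sit over the blue key, and the readings are steady (z 0.0535). Pressing slowly.

Request:
send_rows([
  [1,0,0,-0.8,0,0,0],
  [1,0,0,-1.4,0,0,0],
  [1,0,0,-1.7,0,0,0],
  [1,0,0,-1.9,0,0,0],
  [1,0,0,-2.1,0,0,0],
])

```text
clock: 3.62
tcp_pos: [0.4627, 0.0249, 0.0325]
ee_rot: [-3.141, -0.0, 2.798]
ft_force: [-1.7, -0.0, 2.3]
finger_gap: -0.002
grasp_force: 1.5
```

Request:
send_rows([
  [1,0,0,-0.1,0,0,0],
  [1,0,0,-0.15,0,0,0],
  [1,0,0,-0.2,0,0,0],
  [1,0,0,-0.22,0,0,0],
  [1,0,0,-0.22,0,0,0],
])

```text
clock: 4.25
tcp_pos: [0.4627, 0.0249, 0.0303]
ee_rot: [-3.142, -0.0, 2.798]
ft_force: [-2.8, 0.2, 4.0]
finger_gap: 0.001
grasp_force: 1.9
```

Request:
send_rows([
  [1,0,0,-0.04,0,0,0],
  [1,0,0,-0.08,0,0,0],
  [1,0,0,-0.1,0,0,0],
  [1,0,0,-0.1,0,0,0],
  [1,0,0,-0.1,0,0,0],
])

```text
clock: 4.88
tcp_pos: [0.4628, 0.0249, 0.0297]
ee_rot: [-3.142, -0.0, 2.798]
ft_force: [-5.1, 0.6, 9.0]
finger_gap: 0.002
grasp_force: 4.4
```

```bash
python3 rd.py b3 224 224
```

```text
[ 0.4628  0.0249  0.0297 -4.7929  0.6105  8.6573] [0.     0.     0.     0.4147 0.5229 0.3631]
```

View pics/b3.png

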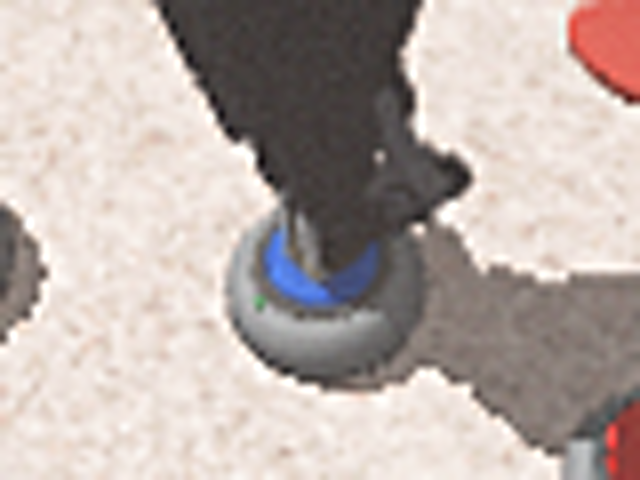

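The blue key is bottomed: it sits flush, force jumped from 4 to 9 N, and the housing outline hasn't moved. Releasing it and going to yellow.

Request:
send_rows([
  [1,0,0,0.3,0,0,0],
  [1,0,0,0.8,0,0,0],
  [1,0,0,2,0,0,0],
  [1,0,0,4,0,0,0],
  [1,0,0,6,0,0,0],
])

```text
clock: 5.8
tcp_pos: [0.463, 0.0248, 0.0904]
ee_rot: [3.141, 0.001, 2.798]
ft_force: [0.2, -0.2, -0.7]
finger_gap: 0.002
grasp_force: 0.0
```

Request:
send_rows([
  [1,-1.5,3.6,0,0,0,0],
  [1,-3.5,8.6,0,0,0,0],
  [1,-5,12.4,0,0,0,0],
  [1,-5,12.4,-1.5,0,0,0],
  [1,-5,12.4,-3.5,0,0,0],
])

```text
clock: 6.42
tcp_pos: [0.4137, 0.1489, 0.0545]
ee_rot: [3.141, 0.002, 2.799]
ft_force: [-1.0, 0.4, 0.2]
finger_gap: -0.001
grasp_force: 0.0
```

```bash
python3 rd.py y1 195 222; python3 rd.py y1 195 222
```

```text
[ 0.4124  0.1481  0.0535 -0.7141 -0.1227 -0.529 ] [9.000e-04 2.000e-04 1.200e-03 4.761e-01 5.513e-01 7.140e-01]
[ 0.4134  0.1487  0.0549  0.0115  0.0972 -0.1217] [2.000e-04 1.000e-04 1.000e-04 3.517e-01 4.405e-01 1.281e-01]
```

View pics/y1.png

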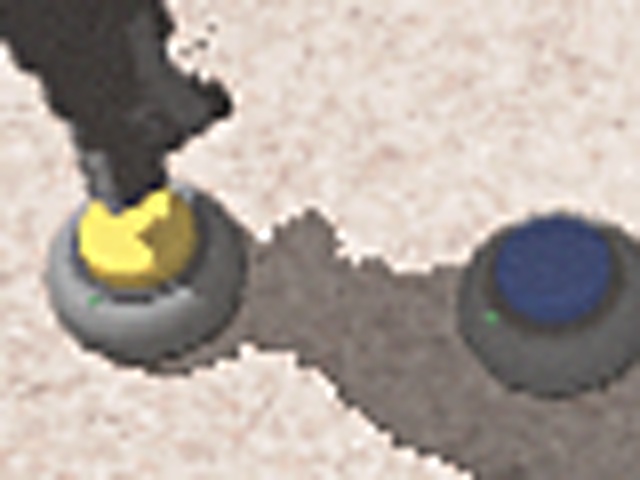

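The blue key is back up and the tips sit over the yellow key (key centre near crop (140,235)). I'm at z 0.0549, so I need to go down about 25 mm.

Request:
send_rows([
  [1,0,0,-0.9,0,0,0],
  [1,0,0,-1.5,0,0,0],
  [1,0,0,-1.8,0,0,0],
  [1,0,0,-2.0,0,0,0],
  [1,0,0,-2.2,0,0,0],
])

```text
clock: 7.65
tcp_pos: [0.4126, 0.1489, 0.0323]
ee_rot: [-3.141, -0.0, 2.798]
ft_force: [-2.7, -0.9, 2.9]
finger_gap: -0.001
grasp_force: 1.5
```

Request:
send_rows([
  [1,0,0,-0.1,0,0,0],
  [1,0,0,-0.15,0,0,0],
  [1,0,0,-0.2,0,0,0],
  [1,0,0,-0.24,0,0,0],
  [1,0,0,-0.24,0,0,0],
])

```text
clock: 8.28
tcp_pos: [0.4127, 0.1489, 0.0299]
ee_rot: [-3.142, -0.0, 2.798]
ft_force: [-2.7, -0.7, 3.7]
finger_gap: -0.003
grasp_force: 2.0
```

Request:
send_rows([
  [1,0,0,-0.04,0,0,0],
  [1,0,0,-0.08,0,0,0],
  [1,0,0,-0.1,0,0,0],
  [1,0,0,-0.1,0,0,0],
  [1,0,0,-0.1,0,0,0],
])

```text
clock: 8.9
tcp_pos: [0.4128, 0.1489, 0.0296]
ee_rot: [-3.141, -0.0, 2.798]
ft_force: [-5.8, -0.4, 11.8]
finger_gap: 0.003
grasp_force: 6.2
```

Bottomed (11.8 N). Releasing straight up, then withdrawing.

Request:
send_rows([
  [1,0,0,0.3,0,0,0],
  [1,0,0,0.8,0,0,0],
  [1,0,0,2,0,0,0],
  [1,0,0,5,0,0,0],
  [1,0,0,9,0,0,0],
])

```text
clock: 9.52
tcp_pos: [0.4121, 0.1486, 0.1195]
ee_rot: [-3.141, -0.001, 2.798]
ft_force: [1.3, 1.1, 0.5]
finger_gap: -0.002
grasp_force: 0.0
```

Request:
send_rows([
  [1,0,0,5,0,0,0],
  [1,0,0,10,0,0,0],
  [1,-2,4.5,12,0,0,0],
  [1,-4,9,12,0,0,0],
  [1,-6,13.5,12,0,0,0],
])

```text
clock: 10.15
tcp_pos: [0.3526, 0.2852, 0.2403]
ee_rot: [3.139, 0.002, 2.797]
ft_force: [1.1, 0.2, 0.0]
finger_gap: -0.003
grasp_force: 0.0
```

Request:
send_rows([
  [1,-2,4.5,0,0,0,0],
  [1,-4,9,0,0,0,0],
  [1,-6,13.5,0,0,0,0],
  [1,-7,16,0,0,0,0],
  [1,-7,16,0,0,0,0],
])

```text
clock: 10.78
tcp_pos: [0.2819, 0.4452, 0.2393]
ee_rot: [3.141, 0.0, 2.801]
ft_force: [0.1, -0.6, 0.4]
finger_gap: -0.002
grasp_force: 0.0
```

```bash
python3 - <<'E'
from h import *
from cell import env
for i in range(5): s=env.snapshot("scene")
t=env.snapshot("top")
cv2.imwrite("pics/end.png",cv2.cvtColor(np.vstack([cv2.resize(s["img"][150:300,100:300],None,fx=2.5,fy=2.5),cv2.resize(t["img"][200:285,120:320],None,fx=2.5,fy=2.5)]),cv2.COLOR_RGB2BGR))
for n,a in(("scene",s),("top",t)):
    b=pickle.load(open(n+".pkl","rb"))["img"]; d=cv2.absdiff(a["img"],b).max(2)
    y=(207,254,255,239) if n=="top" else (173,223,225,229)
    print(n,[(d[v-14:v+15,u-14:u+15]>40).sum() for u,v in(y[:2],y[2:])])
b=env.get_obs();print(b["clock"],b["tcp_pos"],b["ft_force"])
E
```

```text
scene [np.int64(212), np.int64(0)]
top [np.int64(199), np.int64(0)]
11.075 [0.28333017 0.44307636 0.23910835] [0.52992477 0.41536043 0.11480765]
```

View pics/end.png

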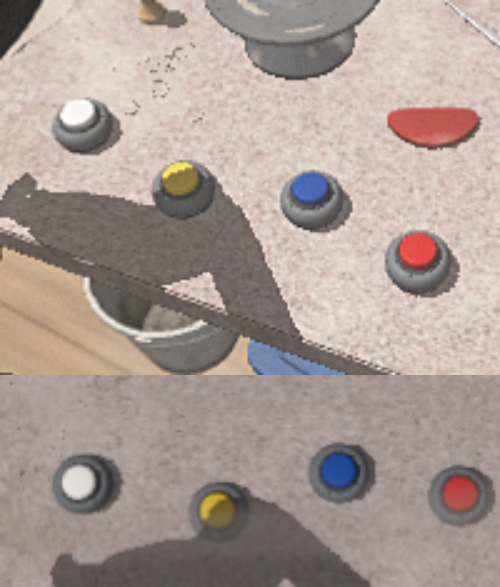

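All four switches stand where they were with their keys up. The only change at yellow is the arm's shadow, and the hand is well clear.

```bash
python3 -c "
from cell import env
print(env.finish_job())"
```

```text
the job is handed in; nothing more can be done
None
```

I pressed the blue key fully down and released it, then the yellow key. The final pictures show both keys back up and all four switches where they stood. The hand is well clear, and I handed the job in at about 11 s; no verdict came back.

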